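# Refit a tapered tap plug and lock it with its keeper

### The arm

A 7-joint arm with a two-finger parallel gripper is mounted at the origin on a cart in front of the work surface, level with it; the furniture and walls round the work are solid. World frame = base frame: x ahead of the robot, y to its left, z up, the work surface at z = 0. Lengths are in m, angles in rad, forces in N, time in s.
With the tool pointing down it reaches from about 0.425 to 1.025 m from the base axis. Payload 9.4 kg.
Tool frame: the origin (TCP) lies midway between the tips of the shut fingers; the grasp point (between the pads) lies 19 mm behind it; z points along the fingers, y is the line along which they close (so a half turn about z gives the same grasp; the last joint's range is limited). The gripper opens to 85 mm and grips with 20 to 120 N. Pads are 22 mm wide; open, the fingers measure 114 mm over their backs; the gripper's body (76 mm by 85 mm) begins 54 mm behind the grasp point. The pads swing forward as they close: fully open they stand 13 mm farther back than shut.
Start: joints at [1.26, 0.599, -0.003, 1.599, 0.002, 0.943, -0.08], TCP at [0.168, -0.705, 0.231] pointing down, gripper open.
Joint ranges: [-2.57, 2.57], [-0.35, 1.97], [-1.29, 1.29], [0.11, 2.56], [-1.05, 4.19], [0.11, 1.86], [-2.63, 2.63]. Speed limits (rad/s): [2.22, 2.22, 3.01, 3.01, 3.14, 3.14, 3.14].

### API

Orientations are given as a unit quaternion [w, x, y, z].
In Python, from plant import arm, vision, spotter gives the robot as it stands. The module is installed in compiled form; this text tells all that it offers.
- The arm moves only by the shell command python3 -m inch 'ROWS' [OPENING] [FORCE]. ROWS is JSON, a list of rows, each an object of numbers: "x", "y", "z": the shift along the tool's x, y, z scaled (see below); "wx", "wy", "wz": the turn, a rotation vector about the tool's x, y, z scaled (see below). In form: [{"x": .., "y": .., "z": .., "wx": .., "wy": .., "wz": ..}, ...]. A call has 1 to 12 rows; each row is the pose to reach, as a shift and turn from the pose commanded when the call began, along the tool's axes at that moment; what a row does not reach only later rows make up. The controller multiplies each number of a shift by 400 mm and each number of a turn by pi/2 rad. A row lasts 1/10 s, in which the tool goes at most 50 mm and 8.59 degrees, less where a joint would pass 70% of its speed; a pose out of reach is approached as far as the arm can. A call with a number of a shift or a turn outside -1 to 1 is refused whole. A call with a gripper value outside its range is refused whole. OPENING is the gripper's target within -1 to 1 (shut at 1, half-way at 0, fully open at -1), set as the call begins (- or left out, the last holds). The fingers move at their own pace and stop on an object; FORCE is the grip in N (left out, the last holds). Time passes only in rows, so rows that repeat a pose let the fingers close. It gives the time, the measured TCP pose, the force, the opening and the grip force at its end, in the units of the state.
- arm.state(): the state, without advancing time (a new reading comes with each control period).
- vision.capture(name): name is "scene" or "top" or "wrist"; returns a dict with "img" (420x560x3 uint8, red, green, blue), "K" (3x3 intrinsics, pixels), "cam_to_world" (4x4, takes a point from camera to world coordinates); the wrist camera has in their place "tool_from_camera" (4x4, takes a point from camera to tool coordinates, whose origin is the TCP and whose axes are the flange's). Camera axes: x right, y down, z forward; pixel columns grow to the right and rows downward; lengths in m; the calibration is good to about 2 mm. A picture is of the moment at which its call begins: read the wrist's pose just before it. There is no depth.
- arm.hand_in(): hands the job in; it is judged then, once.
Trained networks look in a picture, given as the dict that the camera call returned (one of the last four; its "shot" number tells which), for a name from the list of things; names that differ only in an ending like _2 or _b are one class to them, and where a whole thing is asked for, a point or a joint stands for the part that bears it (a point fixed in the world has none). Each returns a list of dicts, best first, with "confidence" (0 to 1); they miss things now and then, are a little off and sometimes report something else, mostly with a low value. They report only what shows in the picture. A call takes as long as a camera call. They do not tell look-alikes from the thing itself.
- spotter.regions_of(picture, label): "pixels" (420x560 bool, what is visible of it) and "bbox" ([left, top, right, bottom] in pixels, round what is visible of it).
The state is a dict: "clock": time; "joint_positions": joint angles; "joint_vel": joint speeds; "joint_efforts": joint torques, N m; "position": TCP position; "tcp_rot": TCP orientation; "wrist_force": force on the tool from outside, world axes, zero at the start; "torque": the same for the moment, N m; "grip_width": opening from 0.0 (shut) to 1.0 (fully open); "gripper_force": force on a finger pad.
Only numpy, scipy, OpenCV 4.12 (cv2) and the standard library are available. Lean on these libraries where they do the work, as an engineer would, in place of code of your own. Each camera call takes 0.05 s, during which the arm holds its last target. There are 200 camera calls.

### The job

The brass plug with the red knob was left leaning on its rest after the bench tap was cleaned. Tip it upright so that its taper seats fully home in the tapered bore of the tap, then slide the blue forked keeper over its collar, all the way along the rails until its spring tab clicks past the ridge. Let go of everything, and leave the glass bottle and the small blue-topped box beside the tap where they stand.

Things in the scene. Friction and masses are not known exactly. Their poses are not given: they have to be found in the camera images.
- tap: bench tap fixed to the bench: grey base plate 240 x 110 x 12 mm (x = -155 to +85 mm), on it an upright aluminium valve body 70 mm across, 75 mm tall, with a tapered bore. Origin: on the bore's axis at the bench top; z up; x is the way the keeper slides to close and the side to which the plug leans at the start. Two steel rails along x at y = +-43 mm, x = -130 to +25 mm, tops at z = 100 mm
- tap_mouth (a point): centre of the mouth of the tapered bore, 75 mm above the bench. The bore is 44 mm across at the mouth, narrows downward by 0.36 mm per mm and is 58 mm deep; greased, slippery
- rest_v (a point): bottom of the V of the plug's rest: a dark post on the base plate, 48 mm from the bore's axis along the tap's +x, with two rubber prongs whose ends reach 96 mm above the bench. At the start the plug's collar leans in it
- ridge_mid (a point): top of the steel ridge (rod 8 mm across) that lies across the tap's +y rail, 106 mm above the bench, 26 mm to the -x side of the bore's axis: the keeper's spring tab must click past it
- plug: loose brass plug, 150 g, 128 mm long, red knob. Origin: middle of its small domed end (toe); z along its axis to the knob. Starts with the toe just inside the mouth, leaning 51 degrees to the tap's +x; the knob's middle is then 69 mm along the tap's x and 138 mm above the bench. Within about 25 degrees of upright it slips into the bore by its weight. Seated: toe 22 mm above the bench
- plug_collar (a point): centre of the top of the plug's collar (54 mm across, z = 58 to 66 mm on the plug). Below it the taper, 28 mm across at its domed toe to 45 mm at z = 55 mm; above it the shank, 18 mm across. 88 mm above the bench when the plug is seated
- plug_top (a point): centre of the flat end of the red knob (knob 32 mm across, z = 98 to 128 mm on the plug); 150 mm above the bench when the plug is seated
- keeper (a joint): place of the blue keeper along the rails, in m: 0 open, grows along the tap's +x, 0.062 at the closed stop; starts at 0 to 0.010. Sliding takes about 1 N; from 0.050 to 0.056 its spring tab climbs the ridge (about 6 N), then clicks down and holds it at 0.062. If the plug is not seated, its collar stands in the way
- keeper_lug (a point): middle of the top of the keeper's upright lug, 131 mm above the bench, to push or pinch. The lug is 10 mm thick along the tap's x, 40 mm wide, 35 mm tall above the keeper plate; its middle is at x = -142 mm on the tap with the keeper open (joint 0), -80 mm when closed
- keeper_fork (a point): top of the keeper plate between the tips of its fork, 100 mm ahead (+x) of the lug's middle. Plate 72 mm wide, 6 mm thick, underside 90.5 mm above the bench; slot 23 mm wide, open to +x. The spring tab lies over the +y rail, 15 to 65 mm ahead of the lug's middle, up to 115 mm above the bench
- glass_bottle: bystander: empty clear glass bottle with a stopper, 42 mm across, 70 mm tall; origin at the centre of its underside
- cover_glass_box: bystander: small white cardboard box with a blue top, 34 x 34 x 20 mm; origin at the centre of its underside
Mind the look-alikes: they are no part of the job. What is meant by the plug is not green, and is the smaller of those in its own colour.

How it is judged:
On the way, in this order (a step that is already met when the one before it is completed fails the run):
1. the plug stands upright with its taper fully home in the bore (angle between plug's own z axis and vertical below 0.06 rad and horizontal distance between plug and tap_mouth below 0.003 m and z of plug in the frame of tap below 0.0245 m and linear speed of plug below 0.02 m/s), for 0.2 s.
2. the keeper is slid over the collar until its tab has clicked past the ridge (value of joint keeper above 0.0595 m and angle between plug's own z axis and vertical below 0.06 rad and horizontal distance between plug and tap_mouth below 0.003 m and z of plug in the frame of tap below 0.0245 m), for 0.2 s.
At the end, for the whole second after the job is handed in: the plug is at rest, within 0.06 rad of upright, its toe within 3 mm of the bore's axis and no more than 24.5 mm above the bench (fully home is 22 mm), and the keeper is closed past the click (more than 59.5 mm of its 62 mm) (all of step 2 and linear speed of plug below 0.02 m/s); the robot touches nothing.
It fails at once if the glass bottle is shifted more than 25 mm or tipped over (distance of glass_bottle from where it was at the start of the episode above 0.025 m or angle between glass_bottle's own z axis and vertical above 0.5 rad).
It fails at once if the cover glass box is shifted more than 25 mm or tipped over (distance of cover_glass_box from where it was at the start of the episode above 0.025 m or angle between cover_glass_box's own z axis and vertical above 0.5 rad).
It also fails if it takes over 48 s, if anything falls off the work surface, if the arm or the gripper's body presses on something with over 40 N, if the wrist force passes 120 N, or if a joint passes its speed limit or range.

## Working session

There is one attempt and no reset: what is moved stays moved. The work goes in short steps, Python scripts to look and compute and a shell command to move; the robot and the scene stay as the last step left them, time stands still between calls to the robot, and variables do not carry over. Pictures are saved under pics/ and viewed, at most 10 in all, crops included, and the job is handed in when it is done.

```bash
mkdir -p pics; cat > h.py <<'E'
import numpy as np,cv2
from plant import arm,vision,spotter
def ray(c,u,v):
    K=c["K"];T=np.array(c["cam_to_world"]);d=T[:3,:3]@np.linalg.inv(K)@[u,v,1];return T[:3,3],d/np.linalg.norm(d)
def atz(c,u,v,z):
    o,d=ray(c,u,v);return o+d*(z-o[2])/d[2]
def proj(c,p):
    T=np.linalg.inv(c["cam_to_world"]);q=c["K"]@(T[:3,:3]@np.array(p)+T[:3,3]);return q[:2]/q[2]
def tri(c1,a,c2,b):
    o1,d1=ray(c1,*a);o2,d2=ray(c2,*b);A=np.c_[d1,-d2];t=np.linalg.lstsq(A,o2-o1,rcond=None)[0];p,q=o1+d1*t[0],o2+d2*t[1];return (p+q)/2,np.linalg.norm(p-q)
def save(c,n):cv2.imwrite("pics/"+n,cv2.cvtColor(c["img"],cv2.COLOR_RGB2BGR))
E
python3 - <<'E'
from h import *
np.set_printoptions(precision=3,suppress=True)
for n in("scene","top"):
    c=vision.capture(n);save(c,n+".png");print(n,c["K"].tolist(),np.array(c["cam_to_world"]))
    for l in("tap","plug","keeper","glass_bottle","cover_glass_box"):
        for r in spotter.regions_of(c,l):
            p=r["pixels"];ys,xs=np.nonzero(p);print(l,round(r["confidence"],2),r["bbox"],xs.mean().round(),ys.mean().round(),c["img"][p].mean(0).round())
print(arm.state())
E
```

```text
scene [[393.6380805663675, 0.0, 281.7278274547409], [0.0, 393.6380805663675, 205.05993151085693], [0.0, 0.0, 1.0]] [[ 0.801 -0.294  0.521  0.113]
 [-0.598 -0.367  0.713 -0.621]
 [-0.019 -0.882 -0.47   0.495]
 [ 0.     0.     0.     1.   ]]
tap 0.96 [225.3, 191.9, 343.1, 298.5] 281.0 247.0 [118. 128. 147.]
tap 0.38 [285.8, 214.4, 337.9, 243.8] 313.0 228.0 [144.  83.  46.]
plug 0.65 [198.7, 197.7, 223.5, 230.8] 208.0 213.0 [ 45. 141.  65.]
plug 0.59 [327.9, 302.1, 437.4, 346.7] 383.0 321.0 [221. 154.  83.]
plug 0.58 [288.9, 215.0, 339.3, 244.3] 312.0 228.0 [140.  82.  47.]
keeper 0.56 [235.9, 193.3, 292.9, 231.6] 261.0 211.0 [ 46.  84. 155.]
glass_bottle 0.77 [253.5, 267.4, 280.1, 306.3] 265.0 288.0 [203. 207. 208.]
cover_glass_box 0.79 [356.5, 248.6, 375.8, 267.7] 365.0 258.0 [125. 138. 151.]
top [[512.7969127267517, 0.0, 276.1906760686317], [0.0, 512.7969127267517, 207.52973833073415], [0.0, 0.0, 1.0]] [[-0.007 -0.995  0.101  0.402]
 [-1.     0.005 -0.015 -0.012]
 [ 0.015 -0.101 -0.995  1.336]
 [ 0.     0.     0.     1.   ]]
tap 0.88 [245.2, 181.0, 341.2, 247.0] 289.0 217.0 [130. 147
[... 169 characters left out ...]
22.9, 237.8] 395.0 214.0 [204. 127.  46.]
keeper 0.59 [250.2, 197.4, 297.1, 235.9] 271.0 217.0 [ 69. 122. 186.]
cover_glass_box 0.67 [324.1, 155.7, 339.7, 173.2] 332.0 164.0 [115. 136. 160.]
{'clock': 0.6, 'joint_positions': array([ 1.26 ,  0.599, -0.002,  1.599,  0.002,  0.943, -0.08 ]), 'joint_vel': array([-0.001, -0.001,  0.001, -0.001,  0.001, -0.002, -0.001]), 'joint_efforts': array([ -0.001, -77.578,   1.563, -25.827,   0.012,   0.002,   0.   ]), 'position': array([ 0.168, -0.705,  0.231]), 'tcp_rot': array([ 0.   ,  0.993,  0.117, -0.   ]), 'wrist_force': array([ 0.384, -0.823, -0.006]), 'torque': array([ 0.024, -0.008, -0.034]), 'gripper_force': 0.0, 'grip_width': 0.9979802151585426}
```

View pictures.

View pics/scene.png

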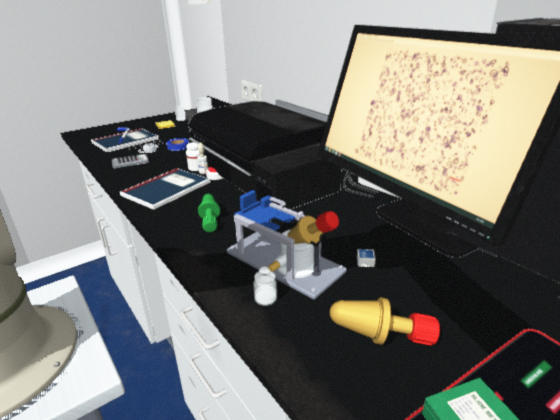

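View pics/top.png

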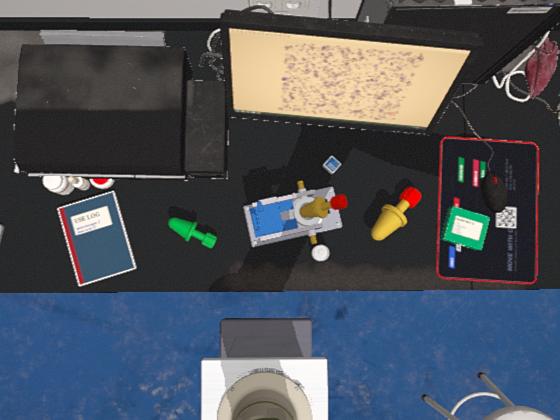

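```bash
python3 - <<'E'
import cv2
a=cv2.imread("pics/scene.png")[180:320,200:400];b=cv2.imread("pics/top.png")[140:260,230:370]
cv2.imwrite("pics/crop.png",cv2.resize(a,None,fx=4,fy=4,interpolation=cv2.INTER_CUBIC))
cv2.imwrite("pics/cropt.png",cv2.resize(b,None,fx=5,fy=5,interpolation=cv2.INTER_CUBIC))
E
```

```text
(no output)
```

View pics/crop.png

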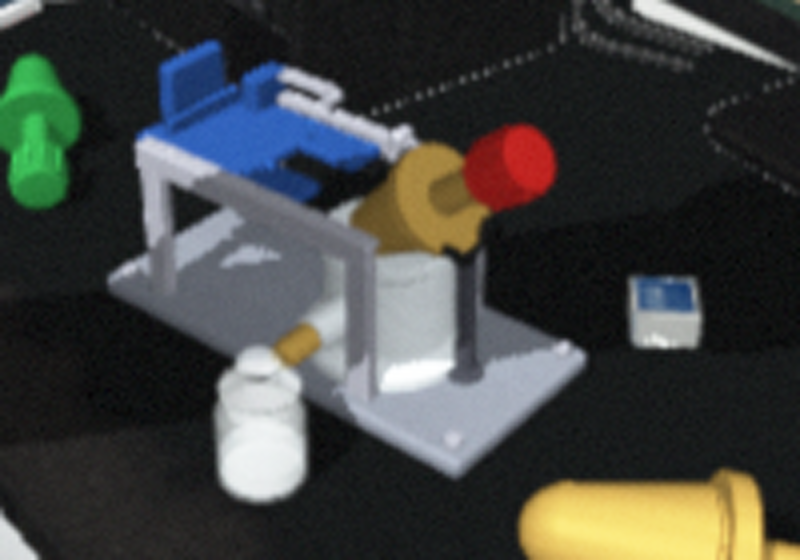

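View pics/cropt.png

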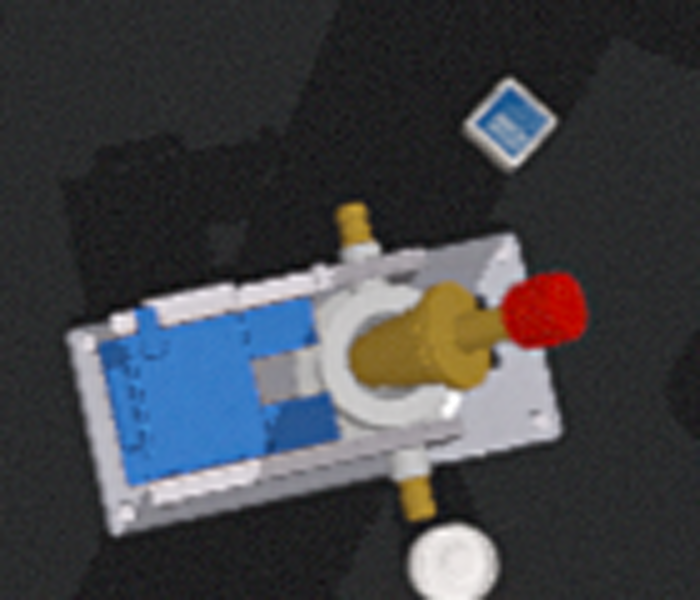

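The crop shows what could be taken for the plug. The green plug is at scene (208,213). The large yellow plug with a red knob is at (383,321). The small brass plug with a red knob leans in the tap at (312,228), with its knob at about (328,221). I choose the brass one because it is not green and is the smaller of the two brass plugs. The bottle is at (265,288), the box at (365,258), and the keeper lug at (248,200).

```bash
python3 - <<'E'
from h import *
from scipy.optimize import least_squares
np.set_printoptions(precision=4,suppress=True)
t=vision.capture("top");s=vision.capture("scene")
def red(c,box):
    i=c["img"].astype(int);m=(i[...,0]>110)&(i[...,1]<60)&(i[...,2]<60);x0,y0,x1,y1=box;k=np.zeros_like(m);k[y0:y1,x0:x1]=1;ys,xs=np.nonzero(m&k);return xs.mean(),ys.mean(),len(xs)
rt=red(t,(325,185,355,215));rs=red(s,(310,205,345,235));print(rt,rs)
print("knob tri",tri(t,rt[:2],s,rs[:2]))
obs=[(t,(-.155,.055,.012),(244,207)),(t,(-.155,-.055,.012),(253,247)),(t,(.085,-.055,.012),(342.4,227.4)),(t,(.085,.055,.012),(333,187)),
(s,(-.155,.055,.0),(227,250)),(s,(.085,-.055,.006),(313.9,298.6)),(s,(.085,.055,.012),(346.3,268))]
obs=[o for i,o in enumerate(obs) if i!=4]
W=lambda p,q:np.array([p[0]+np.cos(p[2])*q[0]-np.sin(p[2])*q[1],p[1]+np.sin(p[2])*q[0]+np.cos(p[2])*q[1],q[2]])
obs+=[(t,(.069,0,.138),rt[:2]),(s,(.069,0,.138),rs[:2])]
f=lambda p:np.concatenate([proj(c,W(p,q))-u for c,q,u in obs])
r=least_squares(f,[.38,-.05,-1.4],loss='soft_l1');print(r.x,r.fun.reshape(-1,2))
p=r.x
for n,q in dict(knob=(.069,0,.138),lug=(-.142,0,.131),lugc=(-.08,0,.131),ridge=(-.026,.043,.106)).items():print(n,W(p,q),proj(t,W(p,q)),proj(s,W(p,q)))
for l,z in(("glass_bottle",.035),("cover_glass_box",.02)):
    for rr in spotter.regions_of(s,l)[:1]:
        b=rr["bbox"];print(l,atz(s,(b[0]+b[2])/2,(b[1]+b[3])/2,z))
E
```

```text
(np.float64(338.59183673469386), np.float64(201.72448979591837), 196) (np.float64(327.0450704225352), np.float64(221.3605633802817), 355)
knob tri (array([ 0.5367, -0.1775,  0.1361]), np.float64(0.00027734478920948385))
[ 0.5193 -0.111  -1.3542] [[-0.3227 -0.6092]
 [-0.124   0.8648]
 [ 0.9613 -0.0616]
 [ 0.5165 -0.7043]
 [-0.1788 -0.4668]
 [ 0.4464 -0.8819]
 [ 0.4737  1.028 ]
 [-0.6014 -0.2843]]
knob [ 0.5341 -0.1784  0.138 ] [339.0655 202.7525] [326.4437 221.0762]
lug [0.4888 0.0277 0.131 ] [251.6541 222.6536] [243.9333 192.0182]
lugc [ 0.5021 -0.0329  0.131 ] [277.3352 216.8755] [265.4804 200.5006]
ridge [ 0.5557 -0.0764  0.106 ] [294.993  195.5449] [299.7596 211.4688]
glass_bottle [ 0.4167 -0.1536  0.035 ]
cover_glass_box [ 0.6368 -0.1938  0.02  ]
```

```bash
cat >> h.py <<'E'
from scipy.spatial.transform import Rotation as R
TAP=[.5203,-.1108,-1.354]
def st():
    s=arm.state();w,x,y,z=s["tcp_rot"];return np.array(s["position"]),R.from_quat([x,y,z,w]),s
def totap(p):
    c,n=np.cos(TAP[2]),np.sin(TAP[2]);d=np.array(p)-[TAP[0],TAP[1],0];return np.array([c*d[0]+n*d[1],-n*d[0]+c*d[1],d[2]])
def w(q):
    c,n=np.cos(TAP[2]),np.sin(TAP[2]);return np.array([TAP[0]+c*q[0]-n*q[1],TAP[1]+n*q[0]+c*q[1],q[2]])
def go(*qs):
    p,Rt,s=st();c,n=np.cos(TAP[2]),np.sin(TAP[2]);y=np.array([-n,c,0]);z=np.array([0,0,-1.]);G=R.from_matrix(np.c_[np.cross(y,z),y,z])
    print("tap pos",totap(p).round(4),"t",s["clock"],"turn",((Rt.inv()*G).as_rotvec()/(np.pi/2)).round(3))
    for q in qs:print(q,(Rt.inv().apply(w(q)-p)/.4).round(4))
E
python3 -c "
from h import *
p,_,_=st();k=totap(p);go(tuple((k+np.array([.069,0,.231]))/2),(.069,0,.231))"
```

```text
tap pos [ 0.5048 -0.472   0.2313] t 0.8 turn [ 0.     0.    -0.989]
(np.float64(0.2868905333540951), np.float64(-0.23598932068748718), np.float64(0.23116039084452417)) [ 5.991e-01 -5.346e-01  4.000e-04]
(0.069, 0, 0.231) [ 1.1983e+00 -1.0692e+00  7.0000e-04]
```

```bash
python3 -m inch '[{"x":0.1,"y":-0.09,"wz":-0.08},{"x":0.2,"y":-0.18,"wz":-0.17},{"x":0.3,"y":-0.27,"wz":-0.26},{"x":0.39,"y":-0.35,"wz":-0.35},{"x":0.48,"y":-0.43,"wz":-0.44},{"x":0.57,"y":-0.51,"wz":-0.53},{"x":0.66,"y":-0.59,"wz":-0.62},{"x":0.75,"y":-0.67,"wz":-0.71},{"x":0.83,"y":-0.74,"wz":-0.8},{"x":0.91,"y":-0.81,"wz":-0.89},{"x":0.99,"y":-0.885,"wz":-0.989},{"x":0.99,"y":-0.885,"wz":-0.989}]' -1 20; python3 -c "
from h import *
go((.069,0,.231),(.069,0,.115))"
```

```text
tap pos [ 0.5048 -0.472   0.2313] t 0.8 turn [ 0.     0.    -0.989]
(0.069, 0, 0.231) [ 1.1983e+00 -1.0692e+00  7.0000e-04]
(0.069, 0, 0.115) [ 1.1983 -1.0693  0.2907]invalid input
```

```bash
python3 -m inch '[{"x":0.1,"y":-0.09,"z":0,"wx":0,"wy":0,"wz":-0.08},{"x":0.2,"y":-0.18,"z":0,"wx":0,"wy":0,"wz":-0.17},{"x":0.3,"y":-0.27,"z":0,"wx":0,"wy":0,"wz":-0.26},{"x":0.39,"y":-0.35,"z":0,"wx":0,"wy":0,"wz":-0.35},{"x":0.48,"y":-0.43,"z":0,"wx":0,"wy":0,"wz":-0.44},{"x":0.57,"y":-0.51,"z":0,"wx":0,"wy":0,"wz":-0.53},{"x":0.66,"y":-0.59,"z":0,"wx":0,"wy":0,"wz":-0.62},{"x":0.75,"y":-0.67,"z":0,"wx":0,"wy":0,"wz":-0.71},{"x":0.83,"y":-0.74,"z":0,"wx":0,"wy":0,"wz":-0.8},{"x":0.91,"y":-0.81,"z":0,"wx":0,"wy":0,"wz":-0.89},{"x":0.99,"y":-0.885,"z":0,"wx":0,"wy":0,"wz":-0.989},{"x":0.99,"y":-0.885,"z":0,"wx":0,"wy":0,"wz":-0.989}]' -1 20; python3 -c "
from h import *
go((.069,0,.231),(.069,0,.115))"
```

```text
clock: 2.0
position: [0.4749, -0.2636, 0.232]
tcp_rot: [0.001, 0.622, 0.783, 0.002]
wrist_force: [-0.3, -0.1, 0.1]
grip_width: 1.0
gripper_force: 0.0
tap pos [ 0.1394 -0.0772  0.232 ] t 2.0 turn [ 0.002 -0.001  0.008]
(0.069, 0, 0.231) [0.1737 0.1951 0.0033]
(0.069, 0, 0.115) [0.1734 0.1941 0.2933]
```

```bash
python3 -m inch '[{"x":0.06,"y":0.065,"z":0,"wx":0,"wy":0,"wz":0.008},{"x":0.12,"y":0.13,"z":0,"wx":0,"wy":0,"wz":0.008},{"x":0.1735,"y":0.195,"z":0,"wx":0,"wy":0,"wz":0.008},{"x":0.1735,"y":0.195,"z":0,"wx":0,"wy":0,"wz":0.008},{"x":0.1735,"y":0.195,"z":0,"wx":0,"wy":0,"wz":0.008}]'; python3 - <<'E'
from h import *
p,Rt,s=st();c=vision.capture("wrist");save(c,"wrist1.png")
T=np.eye(4);T[:3,:3]=Rt.as_matrix();T[:3,3]=p;c["cam_to_world"]=T@c["tool_from_camera"]
i=c["img"].astype(int);m=((i[...,0]>110)&(i[...,1]<60)&(i[...,2]<60)).astype(np.uint8)
n,l,stt,ce=cv2.connectedComponentsWithStats(m)
for k in range(1,n):
    if stt[k,4]>100:print(stt[k],ce[k],totap(atz(c,*ce[k],.138)))
for q in((.069,0,.138),(0,0,.075),(.085,.055,.012),(.085,-.055,.012),(.025,.043,.1),(.025,-.043,.1),(-.142,0,.131)):print(q,proj(c,w(q)).round(1))
go((.069,0,.115))
E
```

```text
clock: 2.5
position: [0.5325, -0.1845, 0.2312]
tcp_rot: [-0.0, 0.631, 0.776, -0.0]
wrist_force: [-0.2, 0.1, -0.3]
grip_width: 1.0
gripper_force: 0.0
[ 263  181   46   51 2071] [285.21680348 206.37566393] [0.06937826 0.00177018 0.138     ]
[ 248  320   43   39 1013] [271.73050346 342.66337611] [ 0.18761381 -0.01029911  0.138     ]
(0.069, 0, 0.138) [282.8 205.9]
(0, 0, 0.075) [281.5 112.6]
(0.085, 0.055, 0.012) [330.4 192.4]
(0.085, -0.055, 0.012) [233.5 193.4]
(0.025, 0.043, 0.1) [334.1 142.6]
(0.025, -0.043, 0.1) [229.9 143.7]
(-0.142, 0, 0.131) [ 280.  -138.1]
tap pos [ 0.0754 -0.0048  0.2311] t 2.55 turn [-0.001  0.    -0.009]
(0.069, 0, 0.115) [0.0162 0.0119 0.2902]
```

View pics/wrist1.png

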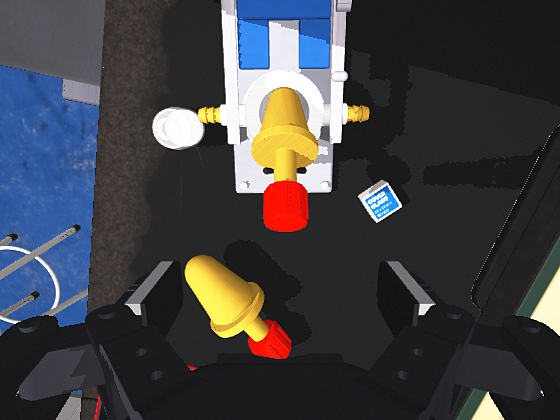

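The wrist view confirms the brass plug: its knob is at (285,206) and its collar at (285,148), with the bottle at (178,128) and the box at (380,202) well clear. The tap lies about 1.5 mm further along its +y than I estimated, so I'll correct for that.

```bash
sed -i 's/^TAP=.*/TAP=[.5218,-.1105,-1.354]/' h.py; python3 -m inch '[{"x":0.016,"y":0.016,"z":0.08,"wx":0,"wy":0,"wz":-0.009},{"x":0.016,"y":0.016,"z":0.16,"wx":0,"wy":0,"wz":-0.009},{"x":0.016,"y":0.016,"z":0.22,"wx":0,"wy":0,"wz":-0.009},{"x":0.016,"y":0.016,"z":0.27,"wx":0,"wy":0,"wz":-0.009},{"x":0.016,"y":0.016,"z":0.29,"wx":0,"wy":0,"wz":-0.009},{"x":0.016,"y":0.016,"z":0.29,"wx":0,"wy":0,"wz":-0.009}]'; python3 -c "
from h import *
go((.069,0,.115))"
```

```text
clock: 3.15
position: [0.5364, -0.1781, 0.1145]
tcp_rot: [-0.001, 0.627, 0.779, -0.001]
wrist_force: [0.7, 0.2, 0.4]
grip_width: 1.001
gripper_force: 0.0
tap pos [ 0.0692 -0.0003  0.1145] t 3.15 turn [-0.001 -0.    -0.   ]
(0.069, 0, 0.115) [ 0.0004  0.0007 -0.0013]
```

```bash
python3 -m inch '[{"x":0,"y":0,"z":0,"wx":0,"wy":0,"wz":0},{"x":0,"y":0,"z":0,"wx":0,"wy":0,"wz":0},{"x":0,"y":0,"z":0,"wx":0,"wy":0,"wz":0},{"x":0,"y":0,"z":0,"wx":0,"wy":0,"wz":0},{"x":0,"y":0,"z":0,"wx":0,"wy":0,"wz":0},{"x":0,"y":0,"z":0,"wx":0,"wy":0,"wz":0},{"x":0,"y":0,"z":0,"wx":0,"wy":0,"wz":0},{"x":0,"y":0,"z":0,"wx":0,"wy":0,"wz":0}]' 1 25; python3 -c "
from h import *
go((.0538,0,.129),(.0377,0,.1395),(.02,0,.148))"
```

```text
clock: 3.95
position: [0.5377, -0.1774, 0.1156]
tcp_rot: [0.0, 0.626, 0.78, -0.0]
wrist_force: [-0.8, -1.1, 5.8]
grip_width: 0.363
gripper_force: 24.7
tap pos [0.0687 0.0011 0.1156] t 3.95 turn [0.    0.    0.001]
(0.0538, 0, 0.129) [ 0.0373 -0.0027 -0.0335]
(0.0377, 0, 0.1395) [ 0.0775 -0.0027 -0.0598]
(0.02, 0, 0.148) [ 0.1217 -0.0026 -0.0811]
```

```bash
python3 -m inch '[{"x":0.018,"y":0,"z":-0.018,"wx":0,"wy":0,"wz":0},{"x":0.037,"y":0,"z":-0.034,"wx":0,"wy":0,"wz":0},{"x":0.057,"y":0,"z":-0.048,"wx":0,"wy":0,"wz":0},{"x":0.077,"y":0,"z":-0.06,"wx":0,"wy":0,"wz":0},{"x":0.1,"y":0,"z":-0.071,"wx":0,"wy":0,"wz":0},{"x":0.122,"y":0,"z":-0.079,"wx":0,"wy":0,"wz":0},{"x":0.122,"y":0,"z":-0.079,"wx":0,"wy":0,"wz":0}]'; python3 - <<'E'
from h import *
go((.01,0,.14),(.0,0,.115))
c=vision.capture("scene");a=c["img"][150:320,200:400];a=cv2.resize(a,None,fx=3.5,fy=3.5,interpolation=2);cv2.imwrite("pics/s2.png",a[...,::-1])
E
```

```text
clock: 4.65
position: [0.5266, -0.1277, 0.1473]
tcp_rot: [-0.0, 0.625, 0.78, 0.0]
wrist_force: [0.4, -1.6, -0.5]
grip_width: 0.362
gripper_force: 24.8
tap pos [0.0178 0.001  0.1473] t 4.65 turn [ 0.    -0.     0.002]
(0.01, 0, 0.14) [ 0.0196 -0.0025  0.0182]
(0.0, 0, 0.115) [ 0.0445 -0.0024  0.0807]
```

View pics/s2.png

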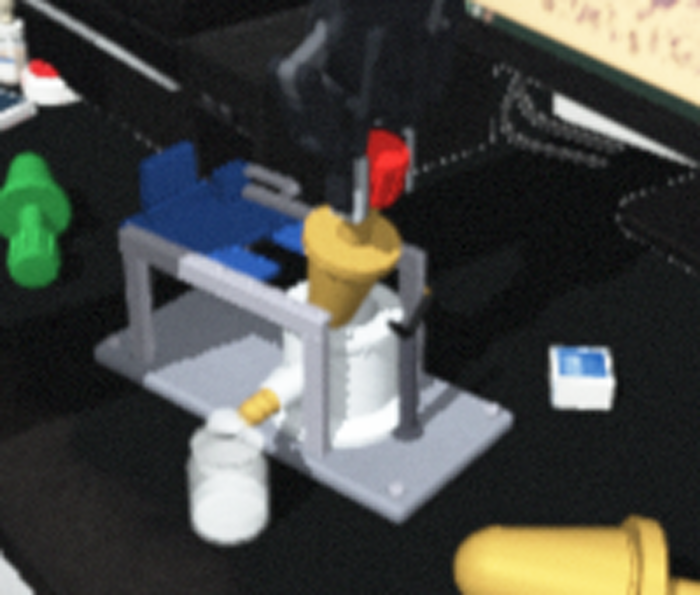

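The plug is tilted about 20° with its toe inside the bore: the knob is at (390,168) in the crop and the collar at (350,240). I'll lower it and release.

```bash
python3 -m inch '[{"x":0.02,"y":-0.002,"z":0.01,"wx":0,"wy":0,"wz":0},{"x":0.038,"y":-0.002,"z":0.025,"wx":0,"wy":0,"wz":0},{"x":0.042,"y":-0.002,"z":0.045,"wx":0,"wy":0,"wz":0},{"x":0.044,"y":-0.002,"z":0.06,"wx":0,"wy":0,"wz":0},{"x":0.044,"y":-0.002,"z":0.07,"wx":0,"wy":0,"wz":0},{"x":0.044,"y":-0.002,"z":0.07,"wx":0,"wy":0,"wz":0}]'; python3 -c "
from h import *
go((0,0,.115))"
```

```text
clock: 5.3
position: [0.5216, -0.1118, 0.1179]
tcp_rot: [-0.001, 0.626, 0.78, -0.0]
wrist_force: [-0.1, 0.4, -2.2]
grip_width: 0.362
gripper_force: 25.1
tap pos [ 0.0012 -0.0005  0.1179] t 5.3 turn [-0.001 -0.001  0.001]
(0, 0, 0.115) [0.003  0.0012 0.0073]
```

Next I open the gripper and rise, then check the seating.

```bash
python3 -m inch '[{"x":0,"y":0,"z":0,"wx":0,"wy":0,"wz":0},{"x":0,"y":0,"z":0,"wx":0,"wy":0,"wz":0},{"x":0,"y":0,"z":0,"wx":0,"wy":0,"wz":0},{"x":0,"y":0,"z":0,"wx":0,"wy":0,"wz":0},{"x":0,"y":0,"z":0,"wx":0,"wy":0,"wz":0},{"x":0,"y":0,"z":-0.1,"wx":0,"wy":0,"wz":0},{"x":0,"y":0,"z":-0.2,"wx":0,"wy":0,"wz":0},{"x":0,"y":0,"z":-0.22,"wx":0,"wy":0,"wz":0},{"x":0,"y":0,"z":-0.22,"wx":0,"wy":0,"wz":0}]' -1; python3 - <<'E'
from h import *
go((0,0,.165))
c=vision.capture("scene");a=c["img"][150:320,200:400];a=cv2.resize(a,None,fx=3.5,fy=3.5,interpolation=2);cv2.imwrite("pics/s3.png",a[...,::-1])
print("expect top/collar crop",[((proj(c,w(q))-[200,150])*3.5).round() for q in((0,0,.15),(0,0,.135),(0,0,.088),(-.142,0,.131),(-.132,0,.131))])
i=c["img"].astype(int);m=(i[...,0]>110)&(i[...,1]<60)&(i[...,2]<60);m[:,:270]=0;m[:,330:]=0;m[250:]=0;ys,xs=np.nonzero(m);print((xs.mean()-200)*3.5,(ys.mean()-150)*3.5,len(xs))
E
```

```text
clock: 6.2
position: [0.523, -0.1127, 0.2084]
tcp_rot: [0.002, 0.626, 0.78, 0.001]
wrist_force: [-0.1, 1.1, -0.4]
grip_width: 0.998
gripper_force: 0.0
tap pos [0.0024 0.0007 0.2084] t 6.2 turn [0.002 0.001 0.   ]
(0, 0, 0.165) [ 0.0062 -0.0021  0.1084]
expect top/collar crop [array([340., 187.]), array([340., 211.]), array([340., 285.]), array([157., 146.]), array([169., 150.])]
338.913043478261 212.44565217391303 322
```

View pics/s3.png

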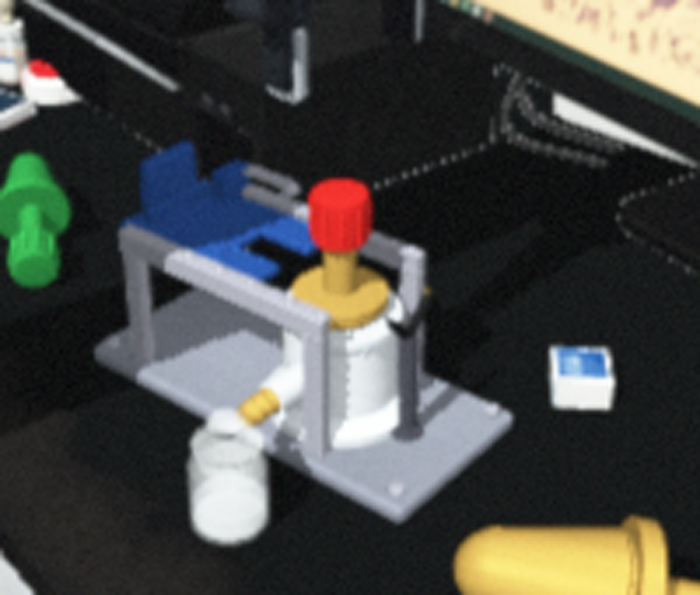

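The plug is seated upright: the knob centroid is (339,212) in the crop, where fully home predicts (340,211). The keeper is open, with its lug at (170,170). I'll shut the fingers and go behind the lug.

```bash
python3 -m inch '[{"x":0.11,"y":-0.002,"z":0,"wx":0,"wy":0,"wz":0},{"x":0.22,"y":-0.002,"z":0,"wx":0,"wy":0,"wz":0},{"x":0.33,"y":-0.002,"z":0,"wx":0,"wy":0,"wz":0},{"x":0.42,"y":-0.002,"z":0,"wx":0,"wy":0,"wz":0},{"x":0.47,"y":-0.002,"z":0,"wx":0,"wy":0,"wz":0},{"x":0.47,"y":-0.002,"z":0.08,"wx":0,"wy":0,"wz":0},{"x":0.47,"y":-0.002,"z":0.16,"wx":0,"wy":0,"wz":0},{"x":0.47,"y":-0.002,"z":0.22,"wx":0,"wy":0,"wz":0},{"x":0.47,"y":-0.002,"z":0.237,"wx":0,"wy":0,"wz":0},{"x":0.47,"y":-0.002,"z":0.237,"wx":0,"wy":0,"wz":0}]' 1; python3 -c "
from h import *
go((-.16,0,.113),(-.1,0,.113),(-.09,0,.113))"
```

```text
clock: 7.25
position: [0.4797, 0.071, 0.1106]
tcp_rot: [-0.001, 0.626, 0.78, -0.001]
wrist_force: [-0.3, 0.4, -0.2]
grip_width: -0.001
gripper_force: 0.0
tap pos [-0.1863 -0.0021  0.1106] t 7.25 turn [-0.002 -0.     0.001]
(-0.16, 0, 0.113) [-0.0657  0.0052 -0.0061]
(-0.1, 0, 0.113) [-0.2157  0.0049 -0.0062]
(-0.09, 0, 0.113) [-0.2407  0.0048 -0.0062]
```

```bash
python3 -m inch '[{"x":-0.05,"y":0.005,"z":-0.004,"wx":0,"wy":0,"wz":0},{"x":-0.08,"y":0.005,"z":-0.004,"wx":0,"wy":0,"wz":0},{"x":-0.1,"y":0.005,"z":-0.004,"wx":0,"wy":0,"wz":0},{"x":-0.12,"y":0.005,"z":-0.004,"wx":0,"wy":0,"wz":0},{"x":-0.14,"y":0.005,"z":-0.004,"wx":0,"wy":0,"wz":0},{"x":-0.16,"y":0.005,"z":-0.004,"wx":0,"wy":0,"wz":0},{"x":-0.175,"y":0.005,"z":-0.004,"wx":0,"wy":0,"wz":0},{"x":-0.175,"y":0.005,"z":-0.004,"wx":0,"wy":0,"wz":0}]'; python3 -c "
from h import *
go((-.1,0,.113),(-.096,0,.113),(-.09,0,.113))"
```

```text
clock: 8.05
position: [0.4979, 0.002, 0.1135]
tcp_rot: [0.0, 0.626, 0.779, -0.0]
wrist_force: [-0.4, 0.1, 0.3]
grip_width: -0.002
gripper_force: 0.0
tap pos [-0.115   0.0008  0.1135] t 8.05 turn [-0.  0.  0.]
(-0.1, 0, 0.113) [-0.0375 -0.0021  0.0014]
(-0.096, 0, 0.113) [-0.0475 -0.0021  0.0014]
(-0.09, 0, 0.113) [-0.0625 -0.0021  0.0014]
```

```bash
python3 -m inch '[{"x":-0.015,"y":-0.002,"z":0,"wx":0,"wy":0,"wz":0},{"x":-0.025,"y":-0.002,"z":0,"wx":0,"wy":0,"wz":0},{"x":-0.035,"y":-0.002,"z":0,"wx":0,"wy":0,"wz":0},{"x":-0.042,"y":-0.002,"z":0,"wx":0,"wy":0,"wz":0},{"x":-0.042,"y":-0.002,"z":0,"wx":0,"wy":0,"wz":0}]'; python3 - <<'E'
from h import *
go((-.096,0,.113),(-.09,0,.113))
c=vision.capture("scene");a=c["img"][150:320,200:400];a=cv2.resize(a,None,fx=3.5,fy=3.5,interpolation=2);cv2.imwrite("pics/s4.png",a[...,::-1])
print([((proj(c,w(q))-[200,150])*3.5).round() for q in((-.08,0,.131),(-.085,0,.131),(-.09,0,.131))])
E
```

```text
clock: 8.55
position: [0.5006, -0.0141, 0.1136]
tcp_rot: [-0.0, 0.626, 0.78, -0.0]
wrist_force: [0.2, -0.3, 0.0]
grip_width: -0.001
gripper_force: 0.0
tap pos [-9.870e-02  1.000e-04  1.136e-01] t 8.55 turn [-0.     0.     0.001]
(-0.096, 0, 0.113) [-0.0068 -0.0002  0.0014]
(-0.09, 0, 0.113) [-0.0218 -0.0002  0.0014]
[array([232., 175.]), array([226., 173.]), array([220., 170.])]
```

View pics/s4.png

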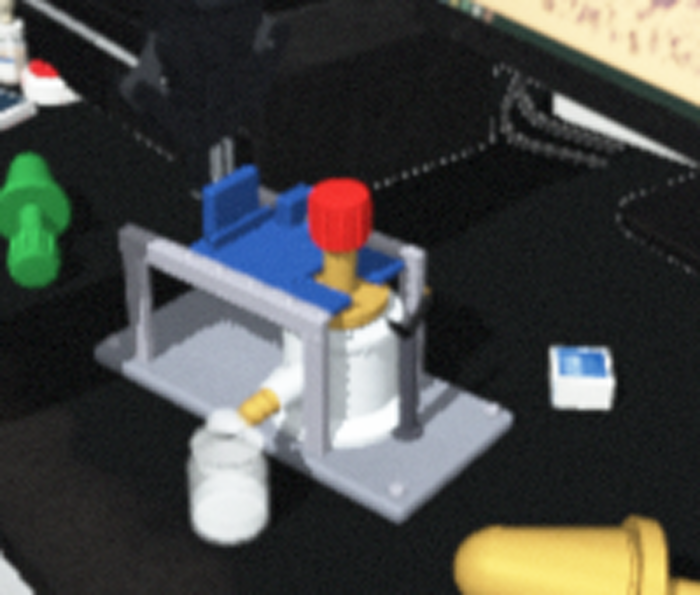

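The keeper has slid over the collar; the lug's top edge has its middle at about (231,178), close to the closed position (232,175). I'll push on until I feel the stop.

```bash
python3 -m inch '[{"x":-0.008,"y":0,"z":0,"wx":0,"wy":0,"wz":0},{"x":-0.015,"y":0,"z":0,"wx":0,"wy":0,"wz":0},{"x":-0.015,"y":0,"z":0,"wx":0,"wy":0,"wz":0}]'; python3 -c "
from h import *
go((-.09,0,.113))"
```

```text
clock: 8.9
position: [0.5011, -0.0158, 0.1137]
tcp_rot: [-0.002, 0.625, 0.781, 0.001]
wrist_force: [-6.0, 15.5, 3.8]
grip_width: -0.001
gripper_force: 7.9
tap pos [-9.700e-02  1.000e-04  1.137e-01] t 8.9 turn [ 0.    -0.003  0.003]
(-0.09, 0, 0.113) [-0.0175 -0.0004  0.0016]
```

```bash
python3 -m inch '[{"x":-0.008,"y":0,"z":0,"wx":0,"wy":0,"wz":0},{"x":-0.008,"y":0,"z":0,"wx":0,"wy":0,"wz":0},{"x":-0.008,"y":0,"z":0,"wx":0,"wy":0,"wz":0}]'; python3 -c "
from h import *
go((-.15,0,.113),(-.15,0,.2))"
```

```text
clock: 9.2
position: [0.5011, -0.0159, 0.1137]
tcp_rot: [-0.003, 0.624, 0.782, 0.002]
wrist_force: [-8.6, 25.3, 5.3]
grip_width: -0.003
gripper_force: 13.5
tap pos [-9.680e-02  1.000e-04  1.137e-01] t 9.2 turn [ 0.    -0.004  0.005]
(-0.15, 0, 0.113) [0.133  0.0007 0.0026]
(-0.15, 0, 0.2) [ 0.1345  0.0007 -0.2148]
```

It holds at a hard stop: 27 N with no further movement. I'll back off, rise and take a last look.

```bash
python3 -m inch '[{"x":0.04,"y":0,"z":0,"wx":0,"wy":0,"wz":0},{"x":0.1,"y":0,"z":0,"wx":0,"wy":0,"wz":0},{"x":0.13,"y":0,"z":0,"wx":0,"wy":0,"wz":0},{"x":0.13,"y":0,"z":-0.1,"wx":0,"wy":0,"wz":0},{"x":0.13,"y":0,"z":-0.2,"wx":0,"wy":0,"wz":0},{"x":0.13,"y":0,"z":-0.3,"wx":0,"wy":0,"wz":0},{"x":0.13,"y":0,"z":-0.3,"wx":0,"wy":0,"wz":0},{"x":0.13,"y":0,"z":-0.3,"wx":0,"wy":0,"wz":0}]'; python3 - <<'E'
from h import *
c=vision.capture("scene");a=c["img"][150:320,200:400];a=cv2.resize(a,None,fx=3.5,fy=3.5,interpolation=2);cv2.imwrite("pics/s5.png",a[...,::-1])
i=c["img"].astype(int);m=(i[...,0]>110)&(i[...,1]<60)&(i[...,2]<60);m[:,:270]=0;m[:,330:]=0;m[250:]=0;ys,xs=np.nonzero(m);print((xs.mean()-200)*3.5,(ys.mean()-150)*3.5,len(xs))
E
```

```text
clock: 10.0
position: [0.4918, 0.0275, 0.2344]
tcp_rot: [0.001, 0.626, 0.78, 0.0]
wrist_force: [0.4, 0.1, 0.1]
grip_width: -0.002
gripper_force: 0.0
339.75967741935483 212.21290322580643 310
```

View pics/s5.png

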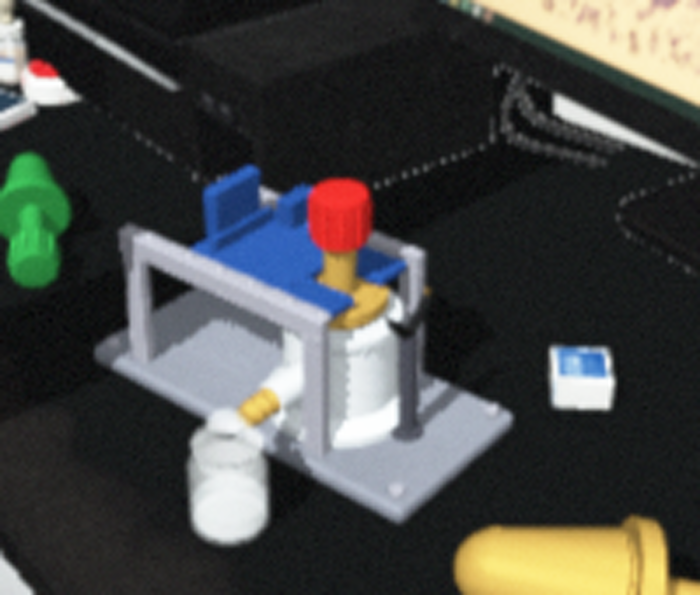

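The final view shows the plug upright with its knob at (340,212), the keeper closed with its lug at (232,200), and the bottle and box where they stood. The arm is clear of everything.

```bash
python3 -c "
from plant import arm
print(arm.hand_in())"
```

```text
the job is handed in; nothing more can be done
None
```

The job is handed in at about 10 s: in the last picture the plug is seated upright, the keeper is against its closed stop (27 N moved it no further), and the bottle and box have not moved; no verdict was returned.

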